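# Clamp the hose tail onto the drain port

### The job

A flanged hose tail lies loosely and off-centre on the flanged drain port of the manifold. Swing the hinged half of the clamp ring round the two flanges until it seats on the tail and brings it into line with the port, then swing the cam lever so that its hook catches the ring's pin, turn it by feel until it is firmly tight (about 5 N of push at the lever's post, and no more than 7 N) and let go, leaving the joint clamped. Leave everything else on the table where it is.

Things in the scene. Friction and masses are not known exactly. Their poses are not given: they have to be found in the camera images.
- manifold: Fixed drain manifold: white base plate 150 x 200 x 12 mm, grey block, upright steel port, fixed half of the aluminium clamp ring, ring hinge, lever pivot. Origin on the table under the port axis, z up. In its frame the fixed half ring is on the +x side, the ring hinge at (0, 45) mm, the lever pivot at (16, -67) mm. Turned up to 0.35 rad about the vertical.
- port_face (a point): Centre of the port's flange face, 74 mm above the table. The flange is 56 mm across and 8 mm thick.
- tail_center (a point): Centre of the loose steel hose tail's flange (56 mm across, 8 mm thick; this point is 4 mm above its underside). A ribbed stub 22 to 27 mm across rises to 48 mm above the underside. Mass about 0.55 kg. Clamped, this point lies 4 mm above port_face.
- ring_hinge (a point): On the vertical hinge axis of the swinging half ring, 74 mm above the table.
- ring_post (a point): On the axis of the upright round steel grip post (14 mm thick) of the swinging half ring, 135 mm above the table. The post is clear from 84 mm to its top at 165 mm. It is 99 mm from the hinge axis. With the ring closed (joint 0) it stands at (-44, -44) mm in the manifold's frame.
- ring (a joint): Angle of the swinging half ring, rad: 0 closed, grows as it opens, which is clockwise from above. Starts at 1.0 to 1.5, stays where left (about 1.5 N at the post moves it) and seats on the tail at 0.00 to 0.01, where the force rises steeply: 7 to 15 N at the post seats it, over 25 N harms the flange. More than 0.02 open, the lever's hook may miss the pin.
- lever_pivot (a point): On the vertical pivot axis of the cam lever, 98 mm above the table. The steel hook lies 92 to 104 mm above the table and reaches 49 mm from this axis; its inner face is a spiral that draws the ring's upright pin (9 mm thick, top at 109 mm, 26 to 34 mm from this axis with the ring closed) towards the pivot.
- lever_post (a point): On the axis of the lever's upright round steel grip post (14 mm thick), 135 mm above the table, 72 mm from the pivot axis. It is clear from 104 mm to its top at 165 mm.
- lever (a joint): Angle of the cam lever, rad: 0 open, grows as it tightens (clockwise from above), hard end 2.35. Starts at 0.0 to 0.2; 1 N at the post moves it while free. Goes tight between 0.9 and 2.3: the pin's setting varies and is not reported. Then the push there rises, unevenly, by about 0.3 N per mm of its travel; 4 to 7 N is right, under 3 N loose, over 9 N harms the flange. Holds itself when let go.
Mind the look-alikes: they are no part of the job. What is shaped like the part that bears tail_center but blue or red is not meant.

How it is judged:
By the outcome, as a careful person would: the job done as asked, in the order asked, and still so for the second after the job is handed in, with the robot touching nothing.
It also fails if it takes over 61 s, if anything falls off the work surface, if the arm or the gripper's body presses on something with over 40 N, if the wrist force passes 120 N, or if a joint passes its speed limit or range.

### The arm

A 6-joint arm with a two-finger parallel gripper is mounted at the origin on the work surface. World frame = base frame: x ahead of the robot, y to its left, z up, the work surface at z = 0. Lengths are in m, angles in rad, forces in N, time in s.
With the tool pointing down it reaches from about 0.35 to 0.775 m from the base axis. Payload 5.5 kg.
Tool frame: the origin (TCP) lies on the mounting face of the last link; the fingertips stand 173 mm ahead of it and the grasp point (between the pads) lies 155 mm ahead of it; z points along the fingers, y is the direction in which the jaws open and shut (so a half turn about z gives the same grasp; the last joint's range is limited). The gripper opens to 85 mm and grips with 20 to 120 N. Pads are 22 mm wide; open, the fingers measure 114 mm over their backs; the gripper's body (76 mm by 85 mm) begins 54 mm behind the grasp point. The pads swing forward as they close: fully open they stand 13 mm farther back than shut.
Start: joints at [1.026, 0.313, 0.046, 1.304, 0, 1.431], TCP at [0.226, 0.529, 0.405] pointing down, gripper open.
Joint ranges: [-2.76, 2.76], [-0.86, 1.69], [-1.03, 1.26], [-2.2, 2.34], [-1.47, 1.5], [-3.14, 3.14]. Speed limits (rad/s): [2.57, 2.57, 3.14, 3.14, 3.14, 3.14].

### API

Orientations are given as a unit quaternion [w, x, y, z].
In Python, from workcell import * gives the robot as it stands. The module is installed in compiled form; this text tells all that it offers.
- The arm moves only by the shell command python3 -m crank 'ROWS' [FORCE]. ROWS is JSON, a list of rows, each a list of 7 numbers: the shift along the tool's x, y, z in mm, then the turn, a rotation vector about the tool's x, y, z in degrees, then the opening, from 0 (shut) to 1 (fully open). A call has exactly 8 rows; each row shifts and turns the commanded pose from where the row before left it, along the tool's axes as they then stand; what a row does not reach is not made up. A row lasts 1/8 s, in which the tool goes at most 62.5 mm and 10.7 degrees, less where a joint would pass 70% of its speed; a pose out of reach is approached as far as the arm can. A call with a gripper value outside its range is refused whole. The fingers move at their own pace and stop on an object; FORCE is the grip in N (left out, the last holds). Time passes only in rows, so rows that do not move let the fingers close, or fill a call up. It gives the time, the measured TCP pose, the force and the opening at its end, in the units of the state.
- get_state(): the state, without advancing time (a new reading comes with each control period).
- read_camera(name): name is "side" or "top"; returns the picture (400x640x3 uint8, blue, green, red); there is no depth.
- calibration(name): a dict with "fx", "fy", "cx", "cy" (pixels), "extrinsics" (4x4, takes a point from world to camera coordinates). Camera axes: x right, y down, z forward; pixel columns grow to the right and rows downward; lengths in m; the calibration is good to about 2 mm. A picture is of the moment at which its call begins. calibration takes no time and is no camera call.
- hand_in(): hands the job in, once; it reports no verdict.
The state is a dict: "clock": time; "joint_pos": joint angles; "qvel": joint speeds; "tau": joint torques, N m; "tcp_pos": TCP position; "orientation": TCP orientation; "wrist_force": force on the tool from outside, world axes, zero at the start; "ft_torque": the same for the moment, N m; "finger_gap": finger opening in m.
Only numpy, scipy, OpenCV 4.12 (cv2) and the standard library are available. Lean on these libraries where they do the work, as an engineer would, in place of code of your own. Each camera call takes 0.05 s, during which the arm holds its last target.

## Working session

There is one attempt and no reset: what is moved stays moved. The work goes in short steps, Python scripts to look and compute and a shell command to move; the robot and the scene stay as the last step left them, time stands still between calls to the robot, and variables do not carry over. Pictures are saved under pics/ and viewed, and the job is handed in when it is done.

```bash
mkdir -p pics; ls; python3 - <<'E'
from workcell import *
import cv2
for n in ("side","top"):
    cv2.imwrite(f"pics/{n}0.png",read_camera(n)); c=calibration(n); print(n,{k:c[k] for k in("fx","fy","cx","cy")}); print(c["extrinsics"])
print(get_state())
E
```

```text
pics
side {'fx': 366.5225871006471, 'fy': 366.5225871006471, 'cx': 319.6760365247878, 'cy': 204.37629123515958}
[[ 0.99209883 -0.1254443   0.00190853 -0.56023995]
 [-0.09354413 -0.74977656 -0.6550455   0.11108722]
 [ 0.08360269  0.64969134 -0.75558702  0.70102764]
 [ 0.          0.          0.          1.        ]]
top {'fx': 518.4043857361357, 'fy': 518.4043857361357, 'cx': 322.7276974407717, 'cy': 194.64525757697865}
[[ 0.00247219 -0.99997134  0.00715552  0.01168936]
 [-0.98605721 -0.00362827 -0.1663671   0.58360366]
 [ 0.16638829 -0.00664446 -0.98603792  0.98365046]
 [ 0.          0.          0.          1.        ]]
{'clock': 0.1, 'joint_pos': array([ 1.02642700e+00,  3.13949942e-01,  4.50856871e-02,  1.30360225e+00,
       -3.57195047e-05,  1.43121777e+00]), 'qvel': array([ 7.71651042e-04, -1.86051254e-03,  2.88989998e-03,  3.20675134e-05,
        4.09691353e-05, -1.89356261e-03]), 'tau': array([ 3.54152173e-03, -4.81723809e+01,  2.99245691e+01,  1.27298950e-02,
       -1.40160332e-04,  1.13239270e-05]), 'tcp_pos': array([0.22636128, 0.5283808 , 0.40388096]), 'orientation': array([-2.63219086e-04,  2.01016309e-01,  9.79587539e-01, -7.92721293e-04]), 'wrist_force': array([-0.07614048,  0.10821859, -0.73758881]), 'ft_torque': array([ 0.04320733, -0.03364568, -0.04674208]), 'finger_gap': 0.08556904658981047}
```

View pics/side0.png

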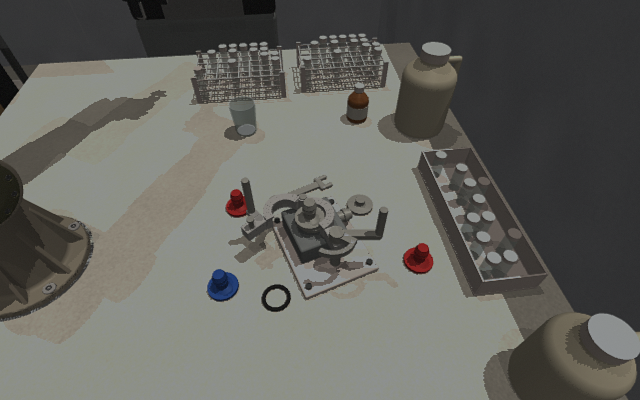

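View pics/top0.png

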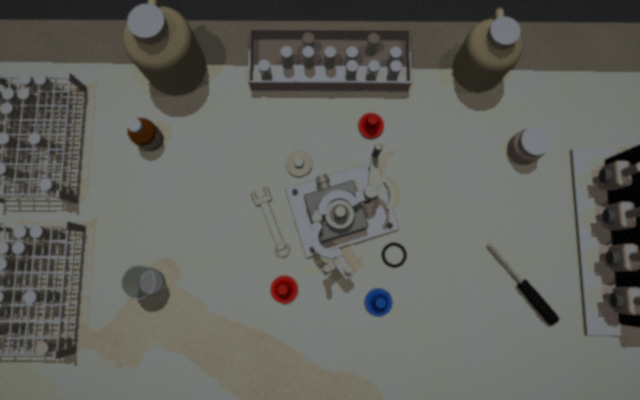

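```bash
python3 - <<'E'
import cv2
a=cv2.imread("pics/side0.png")[160:310,200:440]; b=cv2.imread("pics/top0.png")[110:310,240:440]
cv2.imwrite("pics/sc.png",cv2.resize(cv2.convertScaleAbs(a,alpha=1.3),(800,500),interpolation=cv2.INTER_CUBIC)); cv2.imwrite("pics/tc.png",cv2.resize(cv2.convertScaleAbs(b,alpha=1.5),(600,600),interpolation=cv2.INTER_CUBIC))
E
```

```text
(no output)
```

View pics/sc.png

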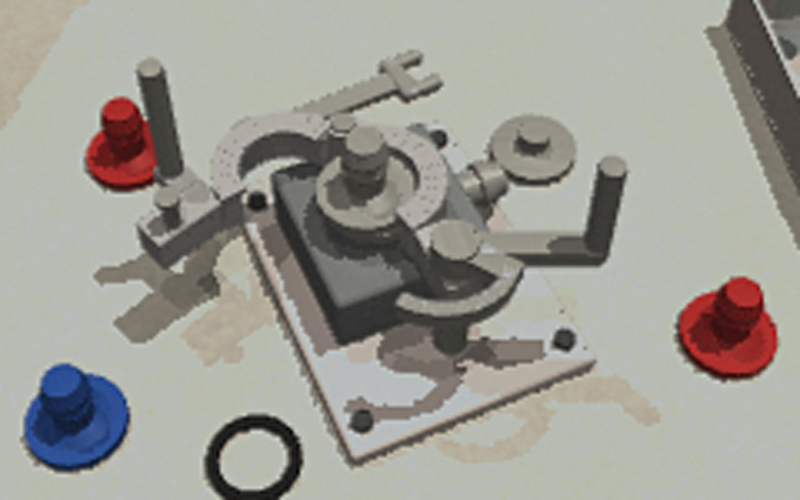

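View pics/tc.png

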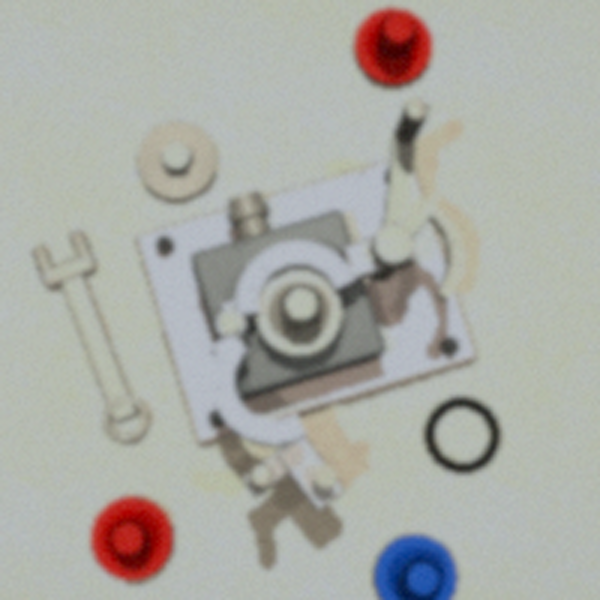

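```bash
cat > h.py <<'E'
from workcell import *
import numpy as np
def ray(n,u,v):
    c=calibration(n);E=np.array(c["extrinsics"]);R=E[:3,:3];t=E[:3,3]
    return -R.T@t, R.T@np.array([(u-c["cx"])/c["fx"],(v-c["cy"])/c["fy"],1])
def onz(n,u,v,z):
    o,d=ray(n,u,v); return o+d*(z-o[2])/d[2]
def tri(a,b):
    o,d=ray("side",*a);p,e=ray("top",*b);d=d/np.linalg.norm(d);e=e/np.linalg.norm(e)
    s=np.linalg.lstsq(np.c_[d,-e],p-o,rcond=None)[0];x=o+d*s[0];y=p+e*s[1];return (x+y)/2,np.linalg.norm(x-y)
def proj(n,P):
    c=calibration(n);E=np.array(c["extrinsics"]);q=E[:3,:3]@P+E[:3,3];return c["fx"]*q[0]/q[2]+c["cx"],c["fy"]*q[1]/q[2]+c["cy"]
E
python3 - <<'E'
from h import *
np.set_printoptions(precision=4,suppress=True)
S=lambda u,v:(200+u*.3,160+v*.3)
T=lambda u,v:(240+u/3-.33,110+v/3-.33)
for n,s,t,z in [("ringpost",(151,67),(262,475),.165),("pin",(168,196),(322,485),.109),("levpost",(612,164),(414,108),.165),("pivot",(455,236),(392,243),.104),("hinge",(343,122),(231,320),.09),("tailtop",(365,140),(302,304),.122)]:
    print(n,onz("side",*S(*s),z),onz("top",*T(*t),z),*tri(S(*s),T(*t)))
print("ports")
# plate corners, z=.012
for n,t in [("A",(137,238)),("C",(478,357)),("B",(200,443))]: print(onz("top",*T(*t),.012))
for n,s in [("lowleft",(350,455)),("lowright",(592,362))]: print(onz("side",*S(*s),.012))
E
```

```text
ringpost [0.439  0.0036 0.165 ] [0.4358 0.0066 0.165 ] [0.4372 0.0068 0.1616] 0.0026181393851384804
pin [ 0.4395 -0.0351  0.109 ] [ 0.4313 -0.0309  0.109 ] [ 0.4351 -0.0306  0.1026] 0.007320267234023929
levpost [ 0.6542 -0.0877  0.165 ] [ 0.6535 -0.0841  0.165 ] [ 0.655  -0.0846  0.1611] 0.0009829844691752714
pivot [ 0.5838 -0.0754  0.104 ] [ 0.5822 -0.076   0.104 ] [ 0.5829 -0.0759  0.1046] 0.0015599029898818615
hinge [0.5354 0.0223 0.09  ] [0.5348 0.0252 0.09  ] [0.5354 0.0252 0.0868] 0.0003478991351364961
tailtop [ 0.5439 -0.0207  0.122 ] [ 0.5408 -0.0185  0.122 ] [ 0.5427 -0.0185  0.1192] 0.0028992154402274666
ports
[0.6013 0.0905 0.012 ]
[ 0.5199 -0.1428  0.012 ]
[0.4611 0.0461 0.012 ]
[ 0.5207 -0.1428  0.012 ]
[ 0.6599 -0.1035  0.012 ]
```

```bash
cat >> h.py <<'E'
from scipy.spatial.transform import Rotation as Ro
def yawx():
    s=get_state();q=s["orientation"];R=Ro.from_quat([q[1],q[2],q[3],q[0]]).as_matrix();return s["tcp_pos"],np.degrees(np.arctan2(R[1,0],R[0,0])),R
def rows(wps,p=None,a=None):
    "wps: (x,y,z,yaw deg of tool x); tool down"
    if p is None: p,a,_=yawx()
    p=np.array(p)
    for w in wps:
        d=np.array(w[:3])-p; r=np.radians(a); ex=np.array([np.cos(r),np.sin(r),0]); ey=np.array([np.sin(r),-np.cos(r),0])
        tz=-((w[3]-a+180)%360-180)
        print([round(float(v),1) for v in (1e3*d@ex,1e3*d@ey,-1e3*d[2])],round(float(tz),2)); p=np.array(w[:3]);a=w[3]
E
python3 - <<'E'
from h import *
p,a,R=yawx(); print(p,a); print(R.round(3))
p0=np.array([.2264,.5284,.405]); A=156.8
tgt=np.array([.4316,.036,.405])
w=[(*(p0+(tgt-p0)*k/10),A-(56*k/10)) for k in range(1,11)]
rows(w,p0,A)
E
```

```text
[0.22636128 0.5283808  0.40388096] 156.8071898651706
[[-0.919  0.394 -0.001]
 [ 0.394  0.919 -0.001]
 [ 0.    -0.002 -1.   ]]
[-38.3, -37.2, -0.0] 5.6
[-41.7, -33.3, -0.0] 5.6
[-44.8, -29.0, -0.0] 5.6
[-47.4, -24.5, -0.0] 5.6
[-49.5, -19.8, -0.0] 5.6
[-51.2, -14.9, -0.0] 5.6
[-52.4, -9.8, -0.0] 5.6
[-53.1, -4.6, -0.0] 5.6
[-53.3, 0.6, -0.0] 5.6
[-53.0, 5.8, -0.0] 5.6
```

```bash
python3 -m crank '[[-38.3,-37.2,0,0,0,5.6,0],[-41.7,-33.3,0,0,0,5.6,0],[-44.8,-29,0,0,0,5.6,0],[-47.4,-24.5,0,0,0,5.6,0],[-49.5,-19.8,0,0,0,5.6,0],[-51.2,-14.9,0,0,0,5.6,0],[-52.4,-9.8,0,0,0,5.6,0],[-53.1,-4.6,0,0,0,5.6,0]]' 40
python3 - <<'E'
from h import *
p,a,R=yawx(); print(p,a,get_state()["joint_pos"])
rows([(.4316,.036,p[2],101),(.4316,.036,.36,101),(.4316,.036,.301,101)])
E
```

```text
clock: 1.1
tcp_pos: [0.3909, 0.133, 0.4046]
orientation: [-0.0, 0.56, 0.828, 0.0]
wrist_force: [1.0, -0.2, -0.3]
finger_gap: -0.0001
[0.39087463 0.13303051 0.40456606] 111.82832394648514 [ 1.33007184e-01 -8.25513861e-04 -3.30179569e-01  1.24136969e+00
  1.54197426e-04  1.32282740e+00]
[-105.2, 1.7, -0.0] 10.83
[0.0, 0.0, 44.6] 0.0
[0.0, 0.0, 59.0] 0.0
```

```bash
python3 -m crank '[[-52.6,0.9,0,0,0,5.4,0],[-52.6,5.7,0,0,0,5.4,0],[0,0,30,0,0,0,0],[0,0,30,0,0,0,0],[0,0,30,0,0,0,0],[0,0,13.5,0,0,0,0],[0,0,0,0,0,0,0],[0,0,0,0,0,0,0]]'
python3 - <<'E'
from h import *
import cv2
p,a,R=yawx(); print(p,a,get_state()["wrist_force"])
s=read_camera("side")[140:290,190:430];t=read_camera("top")
cv2.imwrite("pics/s1.png",cv2.resize(s,(800,500),interpolation=cv2.INTER_CUBIC));cv2.imwrite("pics/t1.png",cv2.resize(t[110:330,220:460],(655,600),interpolation=cv2.INTER_CUBIC))
E
```

```text
clock: 2.1
tcp_pos: [0.4323, 0.0375, 0.3022]
orientation: [0.001, 0.635, 0.773, 0.0]
wrist_force: [-0.6, -0.1, -0.1]
finger_gap: 0.0001
[0.43226196 0.03752102 0.30219493] 101.21861450665916 [-0.55576021 -0.06470882 -0.08479991]
```

View pics/s1.png

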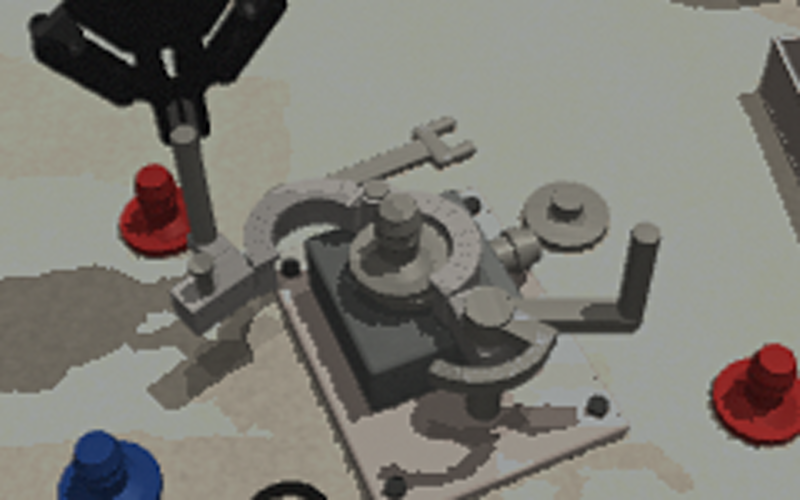

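```bash
cat >> h.py <<'E'
H=np.array([.5354,.0250])
def C(phi,off=18,z=.301,r=99):
    f=np.radians(phi);t=np.array([-np.sin(f),np.cos(f)])
    c=H+r/1e3*np.array([np.cos(f),np.sin(f)])-off/1e3*t
    return (*c,z,phi+90+180)
E
python3 - <<'E'
from h import *
rows([C(k) for k in (-171,-164,-157,-150,-143,-136,-129,-122)])
print([C(-122)])
E
```

```text
[-10.5, 0.4, 1.3] 2.22
[-12.2, -1.5, -0.0] -7.0
[-12.2, -1.5, -0.0] -7.0
[-12.2, -1.5, -0.0] -7.0
[-12.2, -1.5, -0.0] -7.0
[-12.2, -1.5, -0.0] -7.0
[-12.2, -1.5, -0.0] -7.0
[-12.2, -1.5, -0.0] -7.0
[(np.float64(0.46767312711009706), np.float64(-0.04941821476328849), 0.301, 148)]
```

```bash
python3 -m crank '[[-10.5,0.4,1,0,0,2.2,0],[-8.7,-1,0,0,0,-5,0],[-8.7,-1,0,0,0,-5,0],[-8.7,-1,0,0,0,-5,0],[-8.7,-1,0,0,0,-5,0],[-8.7,-1,0,0,0,-5,0],[-8.7,-1,0,0,0,-5,0],[-8.7,-1,0,0,0,-5,0]]'
python3 - <<'E'
from h import *
p,a,R=yawx(); print(p,a,get_state()["wrist_force"],C(-136))
rows([C(k) for k in (-131,-126,-121,-117,-113,-110)])
E
```

```text
clock: 3.2
tcp_pos: [0.4524, -0.031, 0.3005]
orientation: [0.0, 0.39, 0.921, 0.0]
wrist_force: [0.0, 1.5, 0.8]
finger_gap: 0.0003
[ 0.45240985 -0.03096174  0.30054721] 134.08432357233272 [0.04025054 1.54573467 0.80960251] (np.float64(0.4516815090982116), np.float64(-0.030823062269344996), 0.301, 134)
[-8.1, -1.6, -0.5] -4.92
[-8.7, -1.2, -0.0] -5.0
[-8.7, -1.2, -0.0] -5.0
[-6.9, -1.0, -0.0] -4.0
[-6.9, -1.0, -0.0] -4.0
[-5.2, -0.8, -0.0] -3.0
```

```bash
python3 -m crank '[[-8.2,-1.5,0,0,0,-5,0],[-8.7,-1.2,0,0,0,-5,0],[-8.7,-1.2,0,0,0,-5,0],[-6.9,-1,0,0,0,-4,0],[-6.9,-1,0,0,0,-4,0],[-5.2,-0.8,0,0,0,-3,0],[0,0,0,0,0,0,0],[0,0,0,0,0,0,0]]'
python3 - <<'E'
from h import *
import cv2
p,a,R=yawx(); print(p,a,get_state()["wrist_force"],C(-110))
s=read_camera("side")[140:290,220:460];t=read_camera("top")
cv2.imwrite("pics/s2.png",cv2.resize(s,(800,500),interpolation=cv2.INTER_CUBIC));cv2.imwrite("pics/t2.png",cv2.resize(t[110:330,220:460],(655,600),interpolation=cv2.INTER_CUBIC))
E
```

```text
clock: 4.2
tcp_pos: [0.4846, -0.0615, 0.3003]
orientation: [0.0, 0.174, 0.985, -0.0]
wrist_force: [-0.1, 0.4, -0.3]
finger_gap: 0.0004
[ 0.48456694 -0.06149715  0.30033077] 159.90471018945655 [-0.05699234  0.40217715 -0.34717923] (np.float64(0.4846255386366124), np.float64(-0.061873206877942906), 0.301, 160)
```

View pics/s2.png

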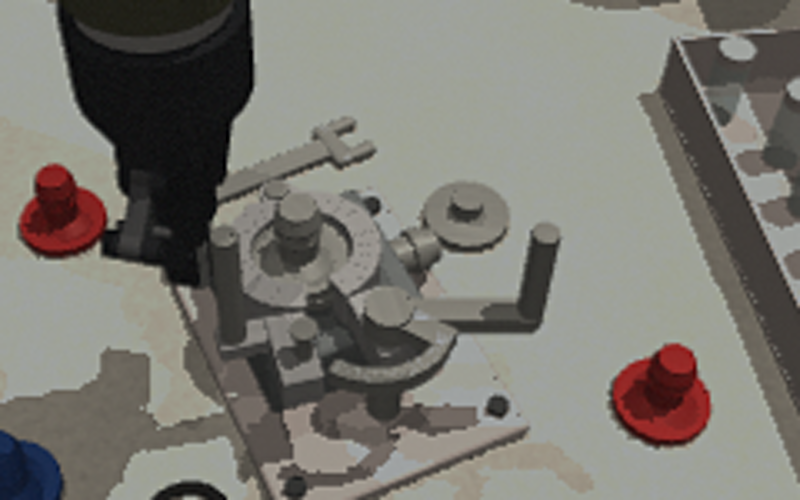

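View pics/t2.png

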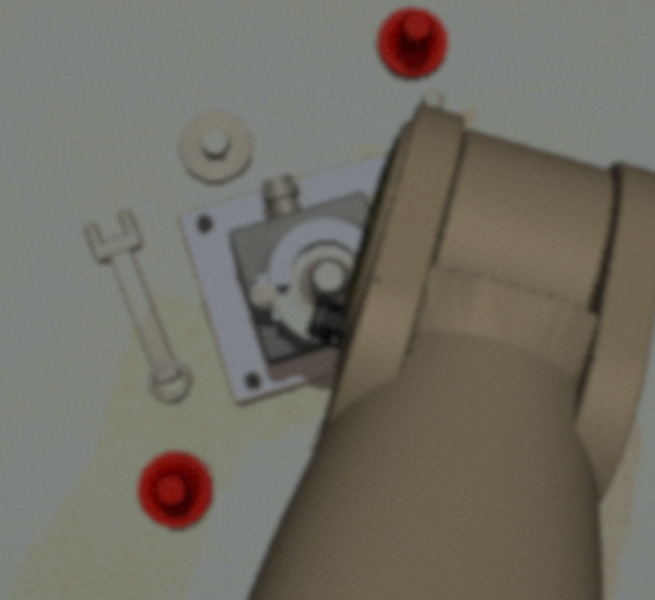

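```bash
python3 - <<'E'
from h import *
P=onz("side",220+225*.3,140+235*.3,.165); d=P[:2]-H; print(P,np.hypot(*d),np.degrees(np.arctan2(d[1],d[0])))
rows([C(k) for k in (-109,-108,-107,-106,-105,-104)])
E
python3 -m crank '[[-2,0,0,0,0,-1,0],[-2,-0.3,0,0,0,-1,0],[-2,-0.3,0,0,0,-1,0],[-2,-0.3,0,0,0,-1,0],[-1.8,-0.3,0,0,0,-1,0],[0,0,0,0,0,0,0],[0,0,0,0,0,0,0],[0,0,0,0,0,0,0]]'
```

```text
[ 0.50470651 -0.07170636  0.165     ] 0.10146038861818057 -107.60884170277463
[-2.1, -0.8, -0.7] -1.05
[-1.7, -0.3, -0.0] -1.0
[-1.7, -0.3, -0.0] -1.0
[-1.7, -0.3, -0.0] -1.0
[-1.7, -0.3, -0.0] -1.0
[-1.7, -0.3, -0.0] -1.0
clock: 5.3
tcp_pos: [0.4936, -0.0653, 0.3001]
orientation: [0.0, 0.13, 0.991, 0.0]
wrist_force: [-1.4, -0.1, 0.6]
finger_gap: 0.0
```

```bash
python3 -m crank '[[-0.9,-0.1,0,0,0,-0.5,0],[-0.9,-0.1,0,0,0,-0.5,0],[-0.9,-0.1,0,0,0,-0.5,0],[-0.9,-0.1,0,0,0,-0.5,0],[0,0,0,0,0,0,0],[0,0,0,0,0,0,0],[0,0,0,0,0,0,0],[0,0,0,0,0,0,0]]'
```

```text
clock: 6.3
tcp_pos: [0.497, -0.0667, 0.3002]
orientation: [0.0, 0.113, 0.994, 0.0]
wrist_force: [-2.1, -0.7, 0.3]
finger_gap: -0.0002
```

```bash
python3 -m crank '[[-0.9,-0.1,0,0,0,-0.5,0],[-0.9,-0.1,0,0,0,-0.5,0],[0,0,0,0,0,0,0],[0,0,0,0,0,0,0],[0,0,0,0,0,0,0],[0,0,0,0,0,0,0],[0,0,0,0,0,0,0],[0,0,0,0,0,0,0]]'; python3 - <<'E'
from h import *
import cv2
p,a,R=yawx(); print(p,a,get_state()["wrist_force"],C(-102))
s=read_camera("side")[140:290,220:460]
cv2.imwrite("pics/s3.png",cv2.resize(s,(800,500),interpolation=cv2.INTER_CUBIC))
E
```

```text
clock: 7.3
tcp_pos: [0.4987, -0.0673, 0.3002]
orientation: [0.0, 0.105, 0.995, -0.0]
wrist_force: [-1.3, -1.7, 0.4]
finger_gap: -0.0003
[ 0.49865008 -0.06727598  0.30018341] 168.00163626949424 [-1.31978554 -1.6773702   0.35819902] (np.float64(0.49721008579583326), np.float64(-0.06809420203792711), 0.301, 168)
```

View pics/s3.png

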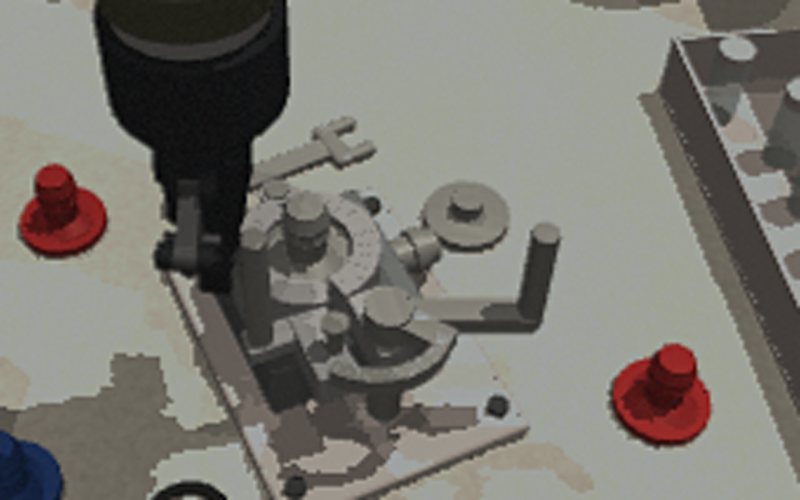

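```bash
python3 -m crank '[[-0.7,-0.1,0,0,0,-0.4,0],[-0.7,-0.1,0,0,0,-0.4,0],[0,0,0,0,0,0,0],[0,0,0,0,0,0,0],[0,0,0,0,0,0,0],[0,0,0,0,0,0,0],[0,0,0,0,0,0,0],[0,0,0,0,0,0,0]]'
```

```text
clock: 8.35
tcp_pos: [0.5, -0.0677, 0.3002]
orientation: [0.0, 0.097, 0.995, 0.0]
wrist_force: [-2.8, -1.7, 0.1]
finger_gap: 0.0003
```

```bash
python3 -m crank '[[-0.5,-0.1,0,0,0,-0.3,0],[-0.5,-0.1,0,0,0,-0.3,0],[0,0,0,0,0,0,0],[0,0,0,0,0,0,0],[0,0,0,0,0,0,0],[0,0,0,0,0,0,0],[0,0,0,0,0,0,0],[0,0,0,0,0,0,0]]'
```

```text
clock: 9.35
tcp_pos: [0.5008, -0.068, 0.3002]
orientation: [-0.0, 0.092, 0.996, 0.0]
wrist_force: [-5.1, 0.4, 1.7]
finger_gap: 0.0
```

```bash
python3 -m crank '[[-0.3,0,0,0,0,0,0],[0,0,0,0,0,0,0],[0,0,0,0,0,0,0],[0,0,0,0,0,0,0],[0,0,0,0,0,0,0],[0,0,0,0,0,0,0],[0,0,0,0,0,0,0],[0,0,0,0,0,0,0]]'; python3 -c "
from h import *
import cv2
print(get_state()['wrist_force'])
s=read_camera('side')[160:280,250:400]
cv2.imwrite('pics/s4.png',cv2.resize(s,(750,600),interpolation=cv2.INTER_CUBIC))"
```

```text
clock: 10.35
tcp_pos: [0.5009, -0.0681, 0.3001]
orientation: [-0.0, 0.092, 0.996, 0.0]
wrist_force: [-5.0, 0.5, 1.7]
finger_gap: 0.0005
[-5.03825495  0.47272211  1.66542591]
```

View pics/s4.png

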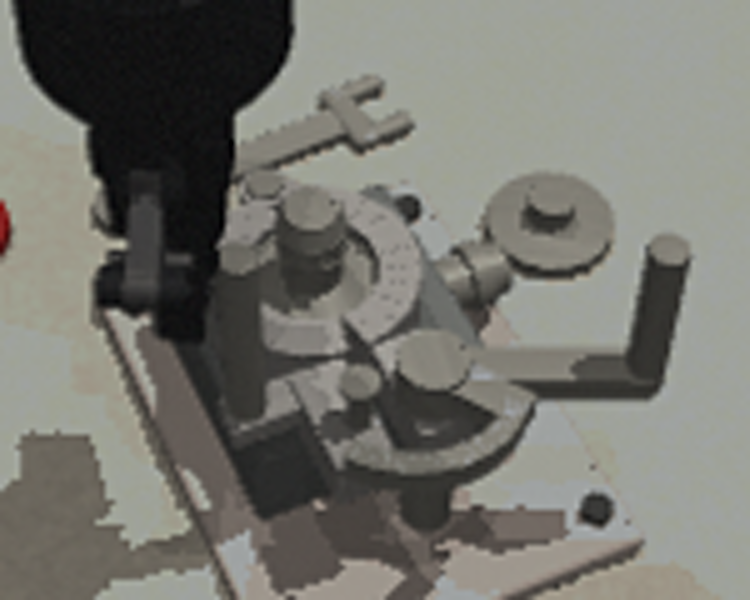

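```bash
python3 -m crank '[[-0.4,0,0,0,0,-0.2,0],[0,0,0,0,0,0,0],[0,0,0,0,0,0,0],[-0.4,0,0,0,0,0,0],[0,0,0,0,0,0,0],[0,0,0,0,0,0,0],[0,0,0,0,0,0,0],[0,0,0,0,0,0,0]]'
```

```text
clock: 11.4
tcp_pos: [0.5013, -0.0681, 0.3001]
orientation: [-0.001, 0.091, 0.996, 0.0]
wrist_force: [-6.8, 0.2, 4.0]
finger_gap: -0.0003
```

```bash
python3 -m crank '[[-0.4,0,0,0,0,-0.2,0],[0,0,0,0,0,0,0],[0,0,0,0,0,0,0],[-0.3,0,0,0,0,0,0],[0,0,0,0,0,0,0],[0,0,0,0,0,0,0],[0,0,0,0,0,0,0],[0,0,0,0,0,0,0]]'
```

```text
clock: 12.4
tcp_pos: [0.5015, -0.0682, 0.3001]
orientation: [-0.001, 0.089, 0.996, -0.0]
wrist_force: [-9.0, 0.9, 5.0]
finger_gap: 0.0001
```

```bash
python3 -m crank '[[-0.4,0,0,0,0,0,0],[0,0,0,0,0,0,0],[0,0,0,0,0,0,0],[-0.4,0,0,0,0,0,0],[0,0,0,0,0,0,0],[0,0,0,0,0,0,0],[0,0,0,0,0,0,0],[0,0,0,0,0,0,0]]'; python3 -c "
from h import *
import cv2
print(get_state()['wrist_force'])
s=read_camera('side')[160:280,250:400]
cv2.imwrite('pics/s5.png',cv2.resize(s,(750,600),interpolation=cv2.INTER_CUBIC))"
```

```text
clock: 13.4
tcp_pos: [0.5018, -0.0682, 0.3001]
orientation: [-0.002, 0.089, 0.996, 0.0]
wrist_force: [-11.2, 0.3, 6.2]
finger_gap: 0.0001
[-11.22776394   0.29972223   6.17276054]
```

View pics/s5.png

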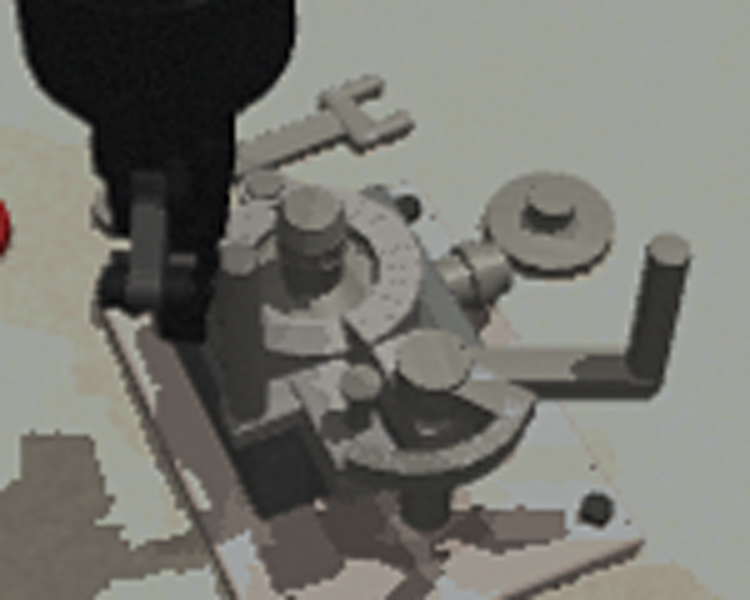

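```bash
python3 -m crank '[[-0.4,0,0,0,0,0,0],[0,0,0,0,0,0,0],[0,0,0,0,0,0,0],[-0.3,0,0,0,0,0,0],[0,0,0,0,0,0,0],[0,0,0,0,0,0,0],[0,0,0,0,0,0,0],[0,0,0,0,0,0,0]]'
```

```text
clock: 14.45
tcp_pos: [0.5021, -0.0683, 0.3001]
orientation: [-0.003, 0.089, 0.996, -0.0]
wrist_force: [-13.2, -0.1, 8.7]
finger_gap: -0.0004
```

```bash
python3 -m crank '[[8,0,0,0,0,0,0],[14,0,0,0,0,0,0],[0,0,-32,0,0,0,0],[0,0,-32,0,0,0,0],[0,0,0,0,0,-10,0],[0,0,0,0,0,-10,0],[0,0,0,0,0,-10,0],[0,0,0,0,0,-10,0]]'
python3 - <<'E'
from h import *
import cv2
p,a,R=yawx(); s=get_state(); print(p,a,s["wrist_force"],s["joint_pos"])
print(R.round(3))
b=210.2
w=[(*(p+(np.array([.6583,-.0555,.365])-p)*min(1,k/4)),b+k*52.2/6) for k in range(1,7)]
rows(w)
s=read_camera('side')[160:280,250:400]
cv2.imwrite('pics/s6.png',cv2.resize(s,(750,600),interpolation=cv2.INTER_CUBIC))
E
```

```text
clock: 15.45
tcp_pos: [0.4824, -0.0647, 0.3644]
orientation: [0.001, -0.26, 0.966, -0.0]
wrist_force: [0.7, 0.2, -0.8]
finger_gap: -0.0
[ 0.48239117 -0.06468992  0.36444539] -149.85558390856804 [ 0.71814291  0.20191265 -0.78083697] [-2.98561839e-01  1.59245730e-01 -2.53661849e-01  1.15615709e+00
  5.15402163e-04 -8.24679989e-01]
[[-0.865 -0.502  0.002]
 [-0.502  0.865 -0.   ]
 [-0.002 -0.001 -1.   ]]
[-39.2, -20.1, -0.1] -8.76
[-35.7, -25.8, -0.1] -8.7
[-31.4, -30.9, -0.1] -8.7
[-26.3, -35.3, -0.1] -8.7
[0.0, 0.0, -0.0] -8.7
[0.0, 0.0, -0.0] -8.7
```

View pics/s6.png

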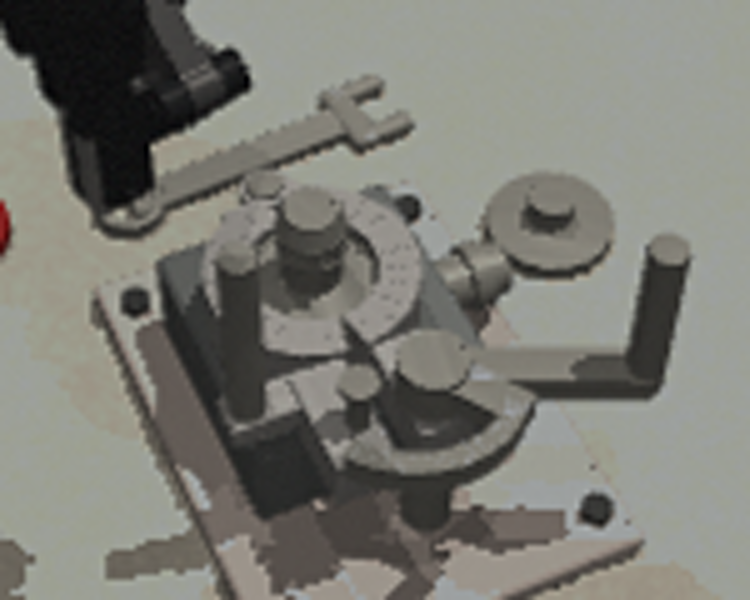

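```bash
python3 -m crank '[[-39.2,-20.1,0,0,0,-8.7,0],[-35.7,-25.8,0,0,0,-8.7,0],[-31.4,-30.9,0,0,0,-8.7,0],[-26.3,-35.3,0,0,0,-8.7,0],[0,0,0,0,0,-8.7,0],[0,0,0,0,0,-8.7,0],[0,0,0,0,0,0,0],[0,0,0,0,0,0,0]]'
python3 - <<'E'
from h import *
import cv2
p,a,R=yawx(); s=get_state(); print(p,a,s["wrist_force"],s["joint_pos"])
s=read_camera('side')[160:280,250:400];t=read_camera("top")[140:280,260:400]
cv2.imwrite('pics/s7.png',cv2.resize(s,(750,600),interpolation=cv2.INTER_CUBIC))
cv2.imwrite('pics/t7.png',cv2.resize(cv2.convertScaleAbs(t,alpha=1.5),(600,600),interpolation=cv2.INTER_CUBIC))
g=[cv2.imread(f"pics/s{k}.png",0) for k in (4,5,6,7)]
for nm,(x0,y0,x1,y1) in dict(pin=(325,355,385,440),stub=(275,185,350,260),ref=(480,170,620,280),posttop=(225,240,262,280)).items():
    T=g[1][y0:y1,x0:x1]
    for k,i in zip((4,6,7),(0,2,3)):
        r=cv2.matchTemplate(g[i][y0-15:y1+15,x0-15:x1+15],T,cv2.TM_CCOEFF_NORMED);_,m,_,l=cv2.minMaxLoc(r);print(nm,k,l[0]-15,l[1]-15,round(m,3))
E
```

```text
clock: 16.5
tcp_pos: [0.6583, -0.0566, 0.3644]
orientation: [0.0, -0.655, 0.756, -0.0]
wrist_force: [-0.4, 0.5, 0.1]
finger_gap: -0.0
[ 0.65834183 -0.05664906  0.36435721] -98.19256928744807 [-0.36110663  0.4599188   0.07453927] [-2.07243348e-01  4.95585209e-01  2.20646915e-01  1.29538930e+00
  2.01365135e-04 -1.63505228e+00]
pin 4 0 0 0.993
pin 6 -1 0 0.95
pin 7 0 0 0.653
stub 4 0 0 0.995
stub 6 0 0 0.987
stub 7 0 0 0.986
ref 4 0 0 1.0
ref 6 0 0 1.0
ref 7 0 0 0.994
posttop 4 -1 0 0.967
posttop 6 -1 -1 0.901
posttop 7 -3 1 0.871
```

View pics/s7.png

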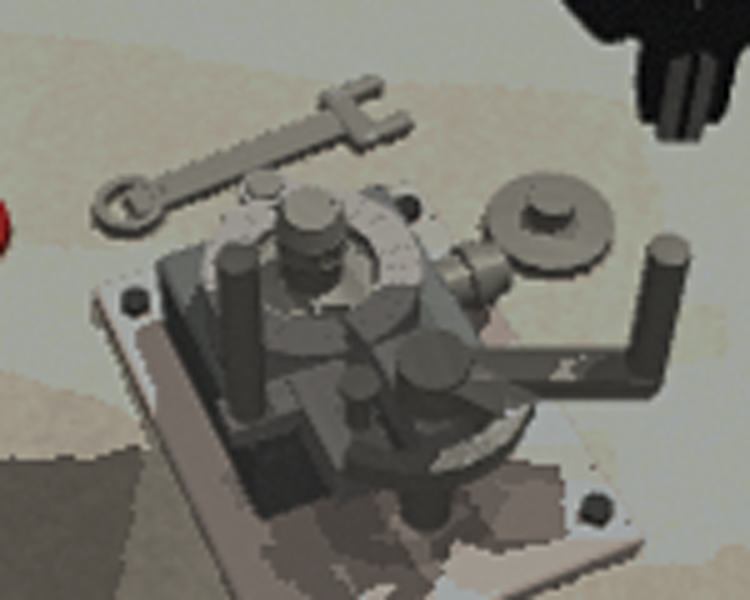

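View pics/t7.png

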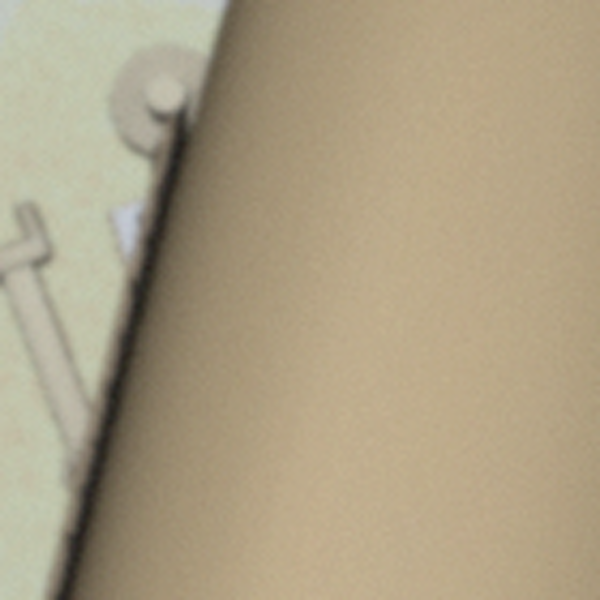

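```bash
python3 - <<'E'
from h import *
P=onz("side",250+360*.2,160+376*.2,.109);V=onz("side",250+433*.2,160+354*.2,.107)
print(P,V,np.hypot(*(P-V)[:2]))
st=onz("side",250+313*.2,160+203*.2,.122);print("stub",st)
Q=onz("side",250+238*.2,160+257*.2,.165);d=Q[:2]-H;print(Q,np.hypot(*d),np.degrees(np.arctan2(d[1],d[0])))
E
cat >> h.py <<'E'
V0=np.array([.583,-.0758])
def L(phi,off=18,z=.301,r=72):
    f=np.radians(phi);t=np.array([np.sin(f),-np.cos(f)])
    c=V0+r/1e3*np.array([np.cos(f),np.sin(f)])-off/1e3*t
    return (*c,z,phi-90)
E
python3 - <<'E'
from h import *
p,a,R=yawx()
rows([(p[0],p[1],.301,a)]+[L(k) for k in (-7,-14,-21,-28,-35,-42)])
print(L(-42))
E
```

```text
[ 0.55763519 -0.08506249  0.109     ] [ 0.58347361 -0.07759144  0.107     ] 0.026896846346166663
stub [ 0.54965757 -0.01816643  0.122     ]
[ 0.52018624 -0.07548122  0.165     ] 0.10162644563278483 -98.60970077927618
[0.0, 0.0, 63.5] -0.0
[10.2, 0.2, -0.0] -1.12
[8.9, -1.7, -0.0] 7.0
[8.9, -1.7, -0.0] 7.0
[8.9, -1.7, -0.0] 7.0
[8.9, -1.7, -0.0] 7.0
[8.9, -1.7, -0.0] 7.0
(np.float64(0.6485507783488318), np.float64(-0.1106007967992447), 0.301, -132)
```

```bash
python3 -m crank '[[0,0,32,0,0,0,0],[0,0,31.5,0,0,0,0],[10.2,0.2,0,0,0,-1,0],[8.9,-1.7,0,0,0,7,0],[8.9,-1.7,0,0,0,7,0],[8.9,-1.7,0,0,0,7,0],[8.9,-1.7,0,0,0,7,0],[0,0,0,0,0,0,0]]'
python3 - <<'E'
from h import *
import cv2
p,a,R=yawx(); s=get_state(); print(p,a,s["wrist_force"],L(-35))
s=read_camera('side')[140:280,250:425]
cv2.imwrite('pics/s8.png',cv2.resize(s,(750,600),interpolation=cv2.INTER_CUBIC))
E
```

```text
clock: 17.6
tcp_pos: [0.6529, -0.1036, 0.3025]
orientation: [0.001, -0.462, 0.887, -0.001]
wrist_force: [-0.1, 0.5, -0.1]
finger_gap: -0.0001
[ 0.65287209 -0.10361749  0.30249045] -125.01026677038685 [-0.06987723  0.47556169 -0.06183794] (np.float64(0.6523033230431261), np.float64(-0.10235276662007346), 0.301, -125)
```

View pics/s8.png

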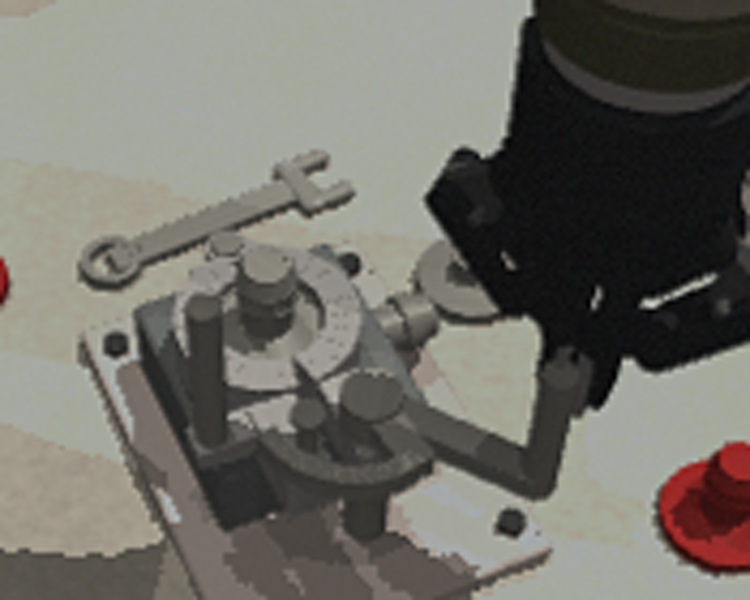

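```bash
python3 -m crank '[[5.1,-1,0.2,0,0,4,0],[5.1,-1,0.2,0,0,4,0],[5.1,-1,0.2,0,0,4,0],[0,0,0,0,0,0,0],[0,0,0,0,0,0,0],[0,0,0,0,0,0,0],[0,0,0,0,0,0,0],[0,0,0,0,0,0,0]]'
python3 - <<'E'
from h import *
p,a,R=yawx(); s=get_state(); print(p,a,s["wrist_force"],L(-47))
E
```

```text
clock: 18.65
tcp_pos: [0.6454, -0.1161, 0.3]
orientation: [-0.0, -0.367, 0.93, 0.0]
wrist_force: [0.3, 0.1, 0.6]
finger_gap: -0.0001
[ 0.6453952  -0.11605008  0.30001366] -136.97248290812226 [0.33342315 0.05960956 0.58015945] (np.float64(0.645268248553645), np.float64(-0.1161814960354553), 0.301, -137)
```

```bash
python3 -m crank '[[5.1,-1,0,0,0,4,0],[5.1,-1,0,0,0,4,0],[0,0,0,0,0,0,0],[0,0,0,0,0,0,0],[0,0,0,0,0,0,0],[0,0,0,0,0,0,0],[0,0,0,0,0,0,0],[0,0,0,0,0,0,0]]'
python3 - <<'E'
from h import *
p,a,R=yawx(); s=get_state(); print(p,a,s["wrist_force"],L(-55)); print("push",-s["wrist_force"]@R[:,0],"side",s["wrist_force"]@R[:,1])
E
```

```text
clock: 19.65
tcp_pos: [0.639, -0.1243, 0.3001]
orientation: [0.0, -0.301, 0.954, 0.0]
wrist_force: [-0.4, 0.8, -0.3]
finger_gap: 0.0002
[ 0.63903312 -0.12429167  0.30005126] -144.98477383853316 [-0.44379333  0.8483302  -0.27312945] (np.float64(0.6390422402144772), np.float64(-0.12445457133448856), 0.301, -145)
push 0.12328171766926134 side 0.949401229135084
```

```bash
cat > m.py <<'E'
from h import *
import cv2,sys
p,a,R=yawx(); f=[get_state()["wrist_force"]]
for k in range(3): im=read_camera("side"); f.append(get_state()["wrist_force"])
f=np.array(f);print("push",(-f@R[:,0]).round(2),"side",(f@R[:,1]).mean().round(2),"yaw",a.round(1),p.round(4),"exp",np.round(L(a+90),4))
if len(sys.argv)>1: cv2.imwrite(f'pics/{sys.argv[1]}.png',cv2.resize(im[140:280,250:425],(750,600),interpolation=cv2.INTER_CUBIC))
E
python3 -m crank '[[3.8,-0.7,0,0,0,3,0],[3.8,-0.7,0,0,0,3,0],[3.8,-0.7,0,0,0,3,0],[0,0,0,0,0,0,0],[0,0,0,0,0,0,0],[0,0,0,0,0,0,0],[0,0,0,0,0,0,0],[0,0,0,0,0,0,0]]' && python3 m.py s9
```

```text
clock: 20.65
tcp_pos: [0.6305, -0.1321, 0.3001]
orientation: [0.0, -0.225, 0.974, 0.0]
wrist_force: [-1.2, 0.1, -0.5]
finger_gap: 0.0003
push [-1.07 -0.65  0.65  1.19] side -0.02 yaw -154.0 [ 0.6305 -0.1321  0.3001] exp [ 6.308000e-01 -1.326000e-01  3.010000e-01 -1.539792e+02]
```

View pics/s9.png

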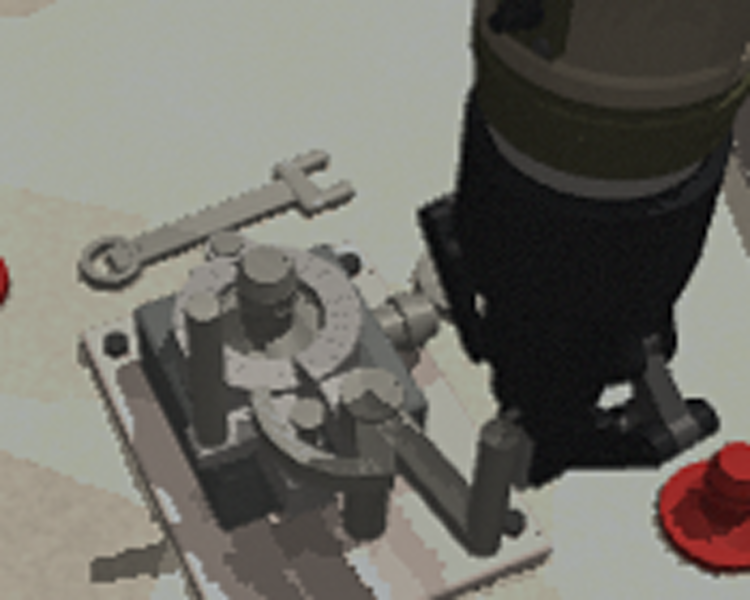

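```bash
python3 -m crank '[[3.8,-0.7,0,0,0,3,0],[3.8,-0.7,0,0,0,3,0],[3.8,-0.7,0,0,0,3,0],[0,0,0,0,0,0,0],[0,0,0,0,0,0,0],[0,0,0,0,0,0,0],[0,0,0,0,0,0,0],[0,0,0,0,0,0,0]]' && python3 m.py
```

```text
clock: 21.8
tcp_pos: [0.6208, -0.1385, 0.3]
orientation: [0.0, -0.148, 0.989, 0.0]
wrist_force: [0.5, -0.1, 0.4]
finger_gap: 0.0005
push [ 0.43 -0.42 -0.42 -0.29] side 0.06 yaw -163.0 [ 0.6208 -0.1385  0.3   ] exp [ 6.21300e-01 -1.39400e-01  3.01000e-01 -1.62983e+02]
```

```bash
python3 -m crank '[[3.8,-0.7,0,0,0,3,0],[3.8,-0.7,0,0,0,3,0],[3.8,-0.7,0,0,0,3,0],[0,0,0,0,0,0,0],[0,0,0,0,0,0,0],[0,0,0,0,0,0,0],[0,0,0,0,0,0,0],[0,0,0,0,0,0,0]]' && python3 m.py
```

```text
clock: 22.95
tcp_pos: [0.6103, -0.1433, 0.3001]
orientation: [0.0, -0.07, 0.998, 0.0]
wrist_force: [-0.2, -0.1, -0.2]
finger_gap: 0.0002
push [-0.23 -0.21 -0.03 -0.09] side -0.17 yaw -172.0 [ 0.6103 -0.1433  0.3001] exp [ 6.109000e-01 -1.446000e-01  3.010000e-01 -1.719814e+02]
```

```bash
python3 -m crank '[[3.8,-1.7,0,0,0,3,0],[3.8,-0.7,0,0,0,3,0],[3.8,-0.7,0,0,0,3,0],[0,0,0,0,0,0,0],[0,0,0,0,0,0,0],[0,0,0,0,0,0,0],[0,0,0,0,0,0,0],[0,0,0,0,0,0,0]]' && python3 m.py s10
```

```text
clock: 24.1
tcp_pos: [0.5993, -0.1474, 0.3001]
orientation: [0.0, 0.009, 1.0, 0.0]
wrist_force: [-0.4, -0.4, -0.4]
finger_gap: 0.0001
push [-0.4   0.07 -0.15  0.14] side -0.14 yaw 179.0 [ 0.5993 -0.1474  0.3001] exp [ 5.998000e-01 -1.481000e-01  3.010000e-01  1.790178e+02]
```

View pics/s10.png

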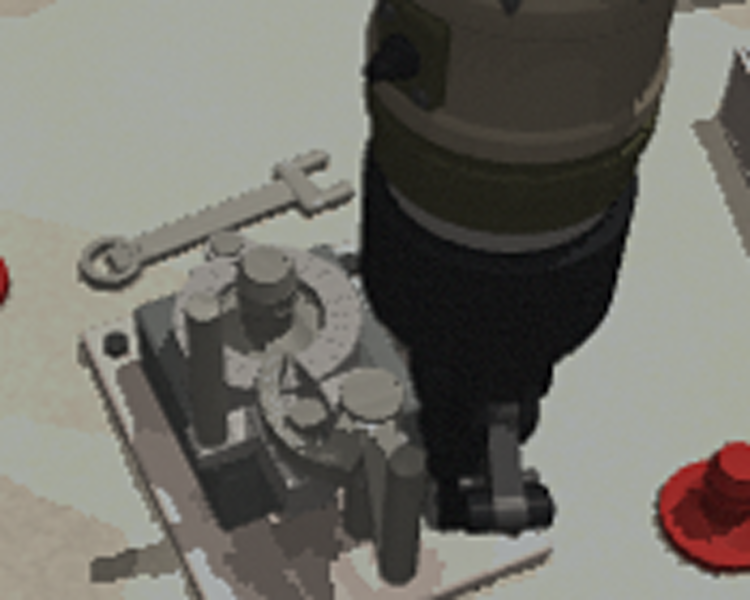

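```bash
python3 -m crank '[[3.8,-1.2,0,0,0,3,0],[3.8,-0.7,0,0,0,3,0],[2.5,-0.5,0,0,0,2,0],[0,0,0,0,0,0,0],[0,0,0,0,0,0,0],[0,0,0,0,0,0,0],[0,0,0,0,0,0,0],[0,0,0,0,0,0,0]]' && python3 m.py
```

```text
clock: 25.25
tcp_pos: [0.5891, -0.1491, 0.3001]
orientation: [0.0, 0.078, 0.997, 0.0]
wrist_force: [0.1, 0.2, 0.5]
finger_gap: -0.0001
push [ 0.04  0.51 -0.74  0.9 ] side 0.18 yaw 171.0 [ 0.5891 -0.1491  0.3001] exp [ 5.895000e-01 -1.497000e-01  3.010000e-01  1.710142e+02]
```

```bash
python3 -m crank '[[2.5,-0.7,0,0,0,2,0],[2.5,-0.5,0,0,0,2,0],[2.5,-0.5,0,0,0,2,0],[0,0,0,0,0,0,0],[0,0,0,0,0,0,0],[0,0,0,0,0,0,0],[0,0,0,0,0,0,0],[0,0,0,0,0,0,0]]' && python3 m.py
```

```text
clock: 26.4
tcp_pos: [0.5814, -0.1495, 0.3001]
orientation: [-0.0, 0.131, 0.991, -0.0]
wrist_force: [2.4, -1.5, -0.8]
finger_gap: -0.0001
push [2.7  1.73 2.75 2.23] side -0.37 yaw 165.0 [ 0.5814 -0.1495  0.3001] exp [ 5.81800e-01 -1.50000e-01  3.01000e-01  1.65002e+02]
```

```bash
python3 -m crank '[[1.9,-0.4,0,0,0,1.5,0],[1.9,-0.4,0,0,0,1.5,0],[0,0,0,0,0,0,0],[0,0,0,0,0,0,0],[0,0,0,0,0,0,0],[0,0,0,0,0,0,0],[0,0,0,0,0,0,0],[0,0,0,0,0,0,0]]' && python3 m.py s11
```

```text
clock: 27.55
tcp_pos: [0.5775, -0.1492, 0.3001]
orientation: [-0.0, 0.156, 0.988, -0.0]
wrist_force: [2.5, -2.7, -1.9]
finger_gap: -0.0001
push [3.2  4.77 3.64 3.71] side -2.14 yaw 162.0 [ 0.5775 -0.1492  0.3001] exp [ 5.779000e-01 -1.498000e-01  3.010000e-01  1.620032e+02]
```

View pics/s11.png

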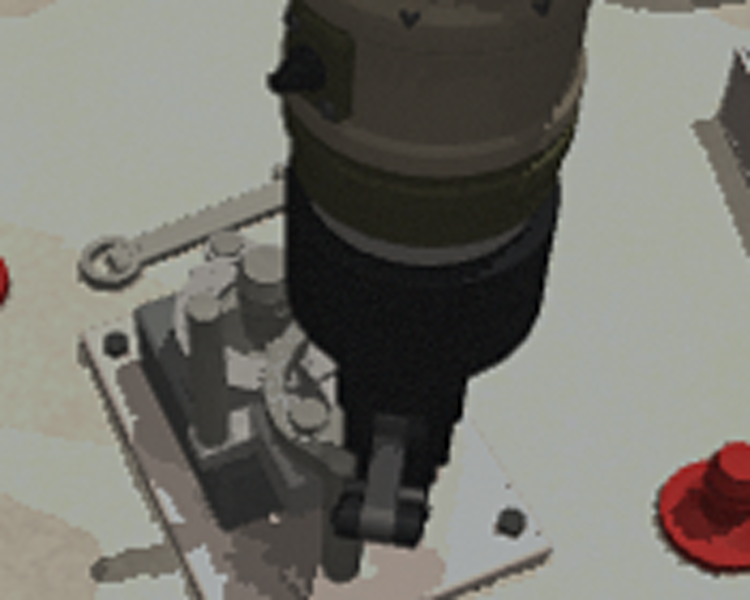

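```bash
python3 -m crank '[[1.3,-0.3,0,0,0,1,0],[1.3,-0.3,0,0,0,1,0],[0,0,0,0,0,0,0],[0,0,0,0,0,0,0],[0,0,0,0,0,0,0],[0,0,0,0,0,0,0],[0,0,0,0,0,0,0],[0,0,0,0,0,0,0]]' && python3 m.py
```

```text
clock: 28.7
tcp_pos: [0.575, -0.1491, 0.3001]
orientation: [0.0, 0.174, 0.985, -0.0]
wrist_force: [3.9, -3.6, -1.6]
finger_gap: 0.0
push [4.9  4.15 5.33 3.53] side -2.5 yaw 160.0 [ 0.575  -0.1491  0.3001] exp [ 5.753000e-01 -1.496000e-01  3.010000e-01  1.599743e+02]
```

```bash
python3 -m crank '[[1.5,-0.3,0,0,0,1,0],[0,0,0,0,0,0,0],[0,0,0,0,0,0,0],[0,0,0,0,0,0,0],[0,0,0,0,0,0,0],[0,0,0,0,0,0,0],[0,0,0,0,0,0,0],[0,0,0,0,0,0,0]]' && python3 m.py && python3 m.py
```

```text
clock: 29.85
tcp_pos: [0.5736, -0.1489, 0.3002]
orientation: [0.001, 0.182, 0.983, -0.0]
wrist_force: [4.0, -3.8, -2.6]
finger_gap: 0.0001
push [5.14 4.67 5.51 5.14] side -2.09 yaw 159.0 [ 0.5736 -0.1489  0.3002] exp [ 5.74000e-01 -1.49500e-01  3.01000e-01  1.58972e+02]
push [5.14 5.21 4.28 5.9 ] side -2.42 yaw 159.0 [ 0.5736 -0.1489  0.3002] exp [ 5.740000e-01 -1.495000e-01  3.010000e-01  1.589716e+02]
```

Mean push is 5.1 N, so it is tight. Next I back off along tool −x, lift and look.

```bash
python3 -m crank '[[-6,0,0,0,0,0,0],[-14,0,0,0,0,0,0],[0,0,-35,0,0,0,0],[0,0,-45,0,0,0,0],[-50,0,-40,0,0,0,0],[-50,30,0,0,0,0,0],[-50,30,0,0,0,0,0],[0,0,0,0,0,0,0]]'
python3 - <<'E'
from h import *
import cv2
p,a,R=yawx(); s=get_state(); print(p,s["wrist_force"])
s=read_camera('side');t=read_camera("top")
cv2.imwrite('pics/s12f.png',s)
cv2.imwrite('pics/s12.png',cv2.resize(s[140:290,220:420],(800,600),interpolation=cv2.INTER_CUBIC))
cv2.imwrite('pics/t12.png',cv2.convertScaleAbs(t,alpha=1.3))
E
```

```text
clock: 31.15
tcp_pos: [0.7568, -0.152, 0.4109]
orientation: [-0.004, 0.181, 0.983, 0.001]
wrist_force: [-0.2, -0.7, -1.9]
finger_gap: 0.0002
[ 0.75678803 -0.15204806  0.41086769] [-0.22451924 -0.7234699  -1.85033334]
```

View pics/s12.png

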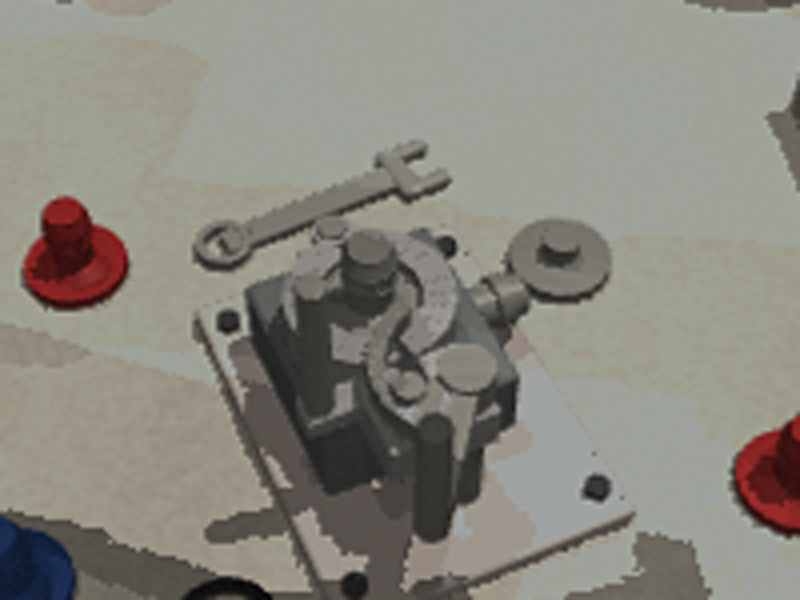

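View pics/t12.png

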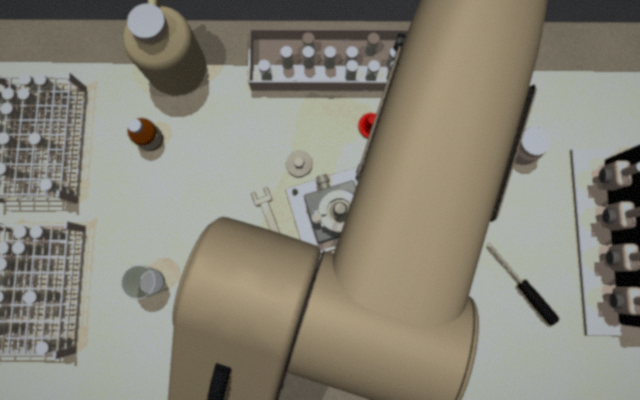

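```bash
python3 -m crank '[[0,0,0,0,0,0,0],[0,0,0,0,0,0,0],[0,0,0,0,0,0,0],[0,0,0,0,0,0,0],[0,0,0,0,0,0,0],[0,0,0,0,0,0,0],[0,0,0,0,0,0,0],[0,0,0,0,0,0,0]]'
python3 - <<'E'
from h import *
import cv2
X=lambda u,v:(220+u/4,140+v/4)
Q=onz("side",*X(433,424),.165);d=Q[:2]-V0;print("levpost",Q,np.hypot(*d),np.degrees(np.arctan2(d[1],d[0])),"pushed -111")
st=onz("side",*X(371,245),.122);print("stub",st)
rp=onz("side",*X(312,284),.165);d=rp[:2]-H;print("ringpost",rp,np.degrees(np.arctan2(d[1],d[0])))
s=read_camera("side");o=cv2.imread("pics/s12f.png");print("moved px diff",np.abs(s[180:290,270:385].astype(int)-o[180:290,270:385]).mean())
a=cv2.imread("pics/s7.png",0);b=cv2.resize(cv2.cvtColor(s[160:280,250:400],cv2.COLOR_BGR2GRAY),(750,600),interpolation=cv2.INTER_CUBIC)
for nm,(x0,y0,x1,y1) in dict(stub=(275,185,350,240),post=(215,240,265,330)).items():
    r=cv2.matchTemplate(b[y0-15:y1+15,x0-15:x1+15],a[y0:y1,x0:x1],cv2.TM_CCOEFF_NORMED);_,m,_,l=cv2.minMaxLoc(r);print(nm,l[0]-15,l[1]-15,m)
E
```

```text
clock: 32.25
tcp_pos: [0.7525, -0.1531, 0.4189]
orientation: [-0.0, 0.182, 0.983, 0.0]
wrist_force: [0.2, 0.1, -0.8]
finger_gap: -0.0001
levpost [ 0.55842115 -0.14569376  0.165     ] 0.07408952244725432 -109.37474295049718 pushed -111
stub [ 0.54974663 -0.01970972  0.122     ]
ringpost [ 0.52087492 -0.07474916  0.165     ] -98.28495241324273
moved px diff 1.5519631093544137
stub 0 0 0.9448353052139282
post 1 0 0.8210625648498535
```

Everything is held, the robot is clear and the forces are near zero, so I'm handing in.

```bash
python3 -c "
from workcell import *
print(hand_in())"
```

```text
the job is handed in; nothing more can be done
None
```

The joint is clamped and I handed the job in at about 32 s of the 61 s limit. No verdict came back.

- **Ring:** I pushed the ring's post with shut fingers until it seated at about 13 N. It stayed put when let go.
- **Lever:** The hook caught the pin, and the lever went tight near the end of its travel. I stopped at an average push of about 5.1 N at the post, with single readings of 4.3 to 5.9 N. Then I backed off and lifted clear.

**Last checks**
- The hook is round the pin.
- The tail's stub stands within about 3 mm of the estimated port axis. That is no better than the camera can tell.
- The ring post's measured angle agrees with the closed position within about 1° (0.02 rad). That is coarser than the 0.01 rad seating band, so I judged the seat by the force.
- The lever post measured −109.4° from its pivot against −111° when pushed. I took that 1.6° gap as measurement error, but a slight spring-back is not ruled out.
- While tightening there was also a 2 to 2.5 N sideways force on the fingers, which I took as friction and did not count as push.
- I saw nothing else on the table moved, though the arm hid part of the last top view.

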